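Bring the blue ink round and set it on the coaster

TASK

Turn the ink carousel (the orange pegs on its hub are there to be pushed) until the blue bottle stands at the middle of the front opening in the wire hoop, then lift the blue bottle out and set it down upright, without dropping it, wholly on the cork coaster, and let go. The other inks stay upright in their bays, and the paint jar and varnish bottle are left alone.

Things in the scene. Friction and masses are not known exactly. Their poses are not given: they have to be found in the camera images.
- ink_blue: BLUE ink bottle (body, shoulder and cap blue, paper label), round, upright; origin at the centre of its underside, z up. Body 54 mm diameter, 85 mm tall, sloping shoulder to a 26 mm neck; screw cap 32 mm diameter from 108 to 142 mm height. 110 to 225 g. Starts in one of the carousel's four bays; grip the cap from above.
- ink_white: WHITE bottle and cap; same shape as the blue one, in another bay.
- ink_red: RED bottle and cap; same shape as the blue one, in another bay.
- ink_yellow: YELLOW bottle and cap; same shape as the blue one, in another bay.
- stand: fixed foot of the carousel: wooden disc 330 mm diameter, 15 mm thick; origin on the table, on the turning axis, z up, -x towards the opening. Carries a C-shaped hoop of 8 mm steel wire (radius 124 mm, centre line 133 mm above the table, four legs 158 mm from the axis) running just over the bottles' outer shoulders, so that they cannot be lifted out except at the opening.
- opening (a point): the place at the front, roughly facing the robot, where a bottle can be lifted straight out: 100 mm from the turning axis, in the middle of the only gap in the wire hoop, at bay-floor height (33 mm above the table). The gap reaches about 54 mm to each side of it. A bay turned here has its bottle's origin at this point.
- turntable: turning part of the carousel, a white disc 296 mm in diameter; origin on the axis, 17 mm above the table, z up. Turns either way about z, several turns, light friction (0.07 N m), stays where it is left. Four square bays (60 mm wide inside, walls 30 mm high) centred 100 mm from the axis along its -x, +x, -y and +y; bay floor 33 mm above the table, a seated cap's top at 175 mm.
- hub (a point): centre of the top of the brown hub disc (64 mm radius, top face 133 mm above the table) in the middle of the turntable, on the turning axis. It carries the two push pegs; nothing else stands on it.
- peg_a (a point): centre of the top (185 mm above the table) of one orange push peg: 16 mm diameter, 52 mm tall above the hub disc, 50 mm from the turning axis, between two bays. Push it sideways along its circle to turn the carousel.
- peg_b (a point): top centre of the other orange push peg, opposite peg_a, the same size.
- coaster: round cork coaster, 130 mm diameter, 6 mm thick, fixed to the table to the robot's left; origin at the centre of its underside.
- paint_jar: closed paint jar, glass with a blue band and white lid, 90 mm diameter, 120 mm tall, loose on the table behind the coaster; origin at the centre of its underside. Leave it alone.
- varnish: small white varnish bottle with black cap, 48 mm diameter, 100 mm tall, loose at the right of the table; origin at the centre of its underside. Leave it alone.

How it is judged:
On the way, in this order (a step that is already met when the one before it is completed fails the run):
1. the blue bottle, still seated in its bay, is within 20 mm of the middle of the hoop's front opening (z of ink_blue in the frame of stand below 0.045 m and angle between ink_blue's own z axis and vertical below 0.15 rad and x of ink_blue in the frame of stand below -0.07 m and y of ink_blue in the frame of stand between -0.02 and 0.02 m), for 0.2 s.
2. the blue bottle, held in the fingers, is lowered to within 15 mm of the coaster's top (horizontal distance between ink_blue and coaster below 0.042 m and height (world z) of ink_blue below 0.021 m and contact force between the fingers and ink_blue above 0.5 N), for 0.05 s.
At the end, for the whole second after the job is handed in: the blue bottle stands upright (within 0.1 rad) and still on the cork coaster, its centre within 42 mm of the coaster's centre; the other three inks are upright (within 0.2 rad) and down in their bays (horizontal distance between ink_blue and coaster below 0.042 m and linear speed of ink_blue below 0.02 m/s and angle between ink_blue's own z axis and vertical below 0.1 rad and height (world z) of ink_blue between 0.003 and 0.011 m and z of each of ink_white, ink_red, ink_yellow in the frame of stand below 0.048 m and angle between each of ink_white, ink_red, ink_yellow's own z axis and vertical below 0.2 rad); the robot touches nothing.
It fails at once if another ink bottle is lifted more than 25 mm in its bay or tipped more than 0.4 rad (z of any of ink_white, ink_red, ink_yellow in the frame of stand above 0.058 m or angle between any of ink_white, ink_red, ink_yellow's own z axis and vertical above 0.4 rad).
It fails at once if the blue bottle is tipped more than 0.7 rad (angle between ink_blue's own z axis and vertical above 0.7 rad).
It fails at once if the paint jar or the varnish bottle is moved more than 30 mm (distance of any of paint_jar, varnish from where it was at the start of the episode above 0.03 m).
It also fails if it takes over 64 s, if anything falls off the work surface, if the arm or the gripper's body presses on something with over 40 N, if the wrist force passes 120 N, or if a joint passes its speed limit or range.

ROBOT

A 6-joint arm with a two-finger parallel gripper is mounted at the origin on the work surface. World frame = base frame: x ahead of the robot, y to its left, z up, the work surface at z = 0. Lengths are in m, angles in rad, forces in N, time in s.
With the tool pointing down it reaches from about 0.3 to 0.75 m from the base axis. Payload 8.5 kg.
Tool frame: the origin (TCP) lies midway between the tips of the shut fingers; the grasp point (between the pads) lies 19 mm behind it (robot.tcp_to_grasp is the distance from the TCP to the grasp point, in m); z points along the fingers, x is the direction in which the jaws open and shut, and the axes are right-handed (so a half turn about z gives the same grasp; the last joint's range is limited). The gripper opens to 85 mm and grips with 20 to 120 N. Pads are 22 mm wide; open, the fingers measure 114 mm over their backs; the gripper's body (76 mm by 85 mm) begins 54 mm behind the grasp point. The pads swing forward as they close: fully open they stand 13 mm farther back than shut.
Start: joints at [-1.386, 0.381, 1.297, -0, 1.464, -0.215], TCP at [0.214, -0.507, 0.231] pointing down, gripper open.
Joint ranges: [-3.11, 3.11], [-0.89, 2.33], [0.22, 2.48], [-1.42, 4.56], [0.17, 2.85], [-2.88, 2.88]. Speed limits (rad/s): [2.39, 2.39, 3.14, 3.14, 3.14, 3.14].

INTERFACE

Orientations are given as a 3x3 rotation matrix whose columns are the frame's x, y, z axes.
In Python, from plant import robot gives the robot as it stands. The module is installed in compiled form; this text tells all that it offers.
- The arm moves only by the shell command python3 -m creep 'ROWS' [FORCE]. ROWS is JSON, a list of rows, each a list of 3 entries, a list of its own where there are three numbers: the turn, a rotation vector about the world's x, y, z in degrees, then the shift along the world's x, y, z in mm, then the opening, from -1 (shut) to 1 (fully open). In form: [[[rx, ry, rz], [x, y, z], fingers], ...]. A call has 1 to 12 rows; each row is the pose to reach, as a shift and turn from the pose commanded when the call began; what a row does not reach only later rows make up. A row lasts 1/8 s, in which the tool goes at most 62.5 mm and 10.7 degrees, less where a joint would pass 70% of its speed; a pose out of reach is approached as far as the arm can. A call with a gripper value outside its range is refused whole. The fingers move at their own pace and stop on an object; FORCE is the grip in N (left out, the last holds). Time passes only in rows, so rows that repeat a pose let the fingers close. It gives the time, the measured TCP pose, the force and the opening at its end, in the units of the state.
- robot.sense(): the state, without advancing time (a new reading comes with each control period).
- robot.camera(name): name is "scene" or "top" or "wrist"; returns (picture, depth): 384x512x3 uint8, red, green, blue; 384x512 float32, m along the optical axis (not along the pixel's ray), 0 where there is no reading.
- robot.camera_model(name): a dict with "fx", "fy", "cx", "cy" (pixels), "R" (3x3) and "t" (3): a world point X has camera coordinates R X + t. Camera axes: x right, y down, z forward; pixel columns grow to the right and rows downward; lengths in m; the calibration is good to about 2 mm. A picture is of the moment at which its call begins: read the wrist's pose just before it. camera_model takes no time and is no camera call; for the wrist camera it gives the pose at the moment of the call.
- robot.finish_job(): hands the job in, once; it reports no verdict.
The state is a dict: "clock": time; "q": joint angles; "joint_velocities": joint speeds; "effort": joint torques, N m; "tcp_pos": TCP position; "ee_rot": TCP orientation; "ft_force": force on the tool from outside, world axes, zero at the start; "wrist_torque": the same for the moment, N m; "grip_width": finger opening in m.
Only numpy, scipy, OpenCV 4.12 (cv2) and the standard library are available. Lean on these libraries where they do the work, as an engineer would, in place of code of your own. Each camera call takes 0.05 s, during which the arm holds its last target.

## Working session

There is one attempt and no reset: what is moved stays moved. The work goes in short steps, Python scripts to look and compute and a shell command to move; the robot and the scene stay as the last step left them, time stands still between calls to the robot, and variables do not carry over. Pictures are saved under pics/ and viewed, and the job is handed in when it is done.

```bash
mkdir -p pics
python3 - <<'E'
from plant import robot
import cv2,numpy as np
s=robot.sense();print(s['clock'],s['tcp_pos'],s['ee_rot'],s['grip_width'])
for n in('scene','top'):
    p,d=robot.camera(n);cv2.imwrite(f'pics/{n}0.png',p[:,:,::-1]);np.savez(f'{n}0.npz',p=p,d=d,**robot.camera_model(n))
    m=robot.camera_model(n);print(n,-np.array(m['R']).T@m['t'],m['fx'])
E
```

```text
0.0 [ 0.21398832 -0.50633161  0.23071039] [[ 3.89202184e-01 -9.21152311e-01 -2.83026614e-04]
 [-9.21151216e-01 -3.89202168e-01  1.45226711e-03]
 [-1.44791378e-03 -3.04515223e-04 -9.99998905e-01]] 0.0851461244799206
scene [ 1.55604511 -0.35849783  0.93980704] 477.27618380775635
top [ 0.44312788 -0.04334305  1.39407508] 379.59757214495903
```

View pics/top0.png

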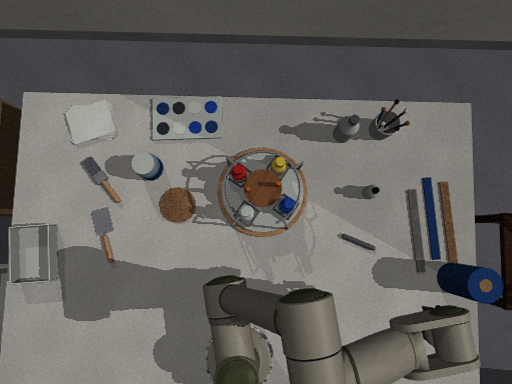

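View pics/scene0.png

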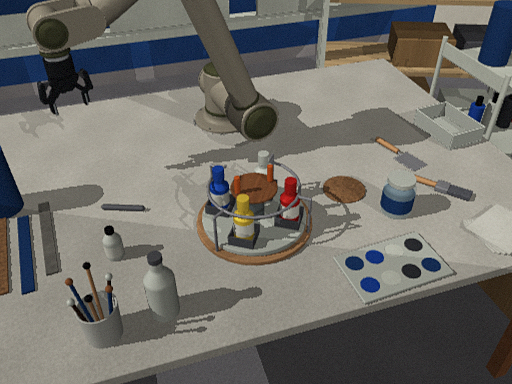

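The top view has x up and y left. The carousel is at about (263,190), with the blue cap at (286,205), pegs at about (250,188) and (280,184), and the coaster at (178,205). Next I'll measure these.

```bash
cat > h.py <<'E'
import cv2,numpy as np
def ray(m,u,v,z):
    R=np.array(m['R']);t=np.array(m['t']);c=-R.T@t
    d=R.T@np.array([(u-m['cx'])/m['fx'],(v-m['cy'])/m['fy'],1.]);return c+d*(z-c[2])/d[2]
def proj(m,X):
    x=np.array(m['R'])@X+m['t'];return m['fx']*x[0]/x[2]+m['cx'],m['fy']*x[1]/x[2]+m['cy']
def pts(m,d):
    v,u=np.mgrid[:d.shape[0],:d.shape[1]]
    c=np.stack([(u-m['cx'])/m['fx']*d,(v-m['cy'])/m['fy']*d,d],-1)
    return (c-np.array(m['t']))@np.array(m['R'])
E
python3 - <<'E'
from h import *
m=np.load('top0.npz');p,d=m['p'],m['d']
P=pts(m,d);h=cv2.cvtColor(p,cv2.COLOR_RGB2HSV);H,S,V=[h[...,i].astype(int) for i in range(3)]
c=p[130:250,150:320,::-1];cv2.imwrite('pics/crop0.png',cv2.resize(c,None,fx=4.5,fy=4.5,interpolation=cv2.INTER_CUBIC))
box=np.zeros(d.shape,bool);box[145:240,215:310]=1
for n,k in dict(blue=(H>105)&(H<130)&(S>150),red=((H<5)|(H>172))&(S>170),yel=(H>20)&(H<33)&(S>130),orange=(H>=4)&(H<14)&(S>190)&(V>130)).items():
    k=(k&box).astype(np.uint8);N,l,st,ce=cv2.connectedComponentsWithStats(k)
    for i in range(1,N):
        if st[i,4]>5:
            q=P[l==i];z=np.percentile(q[:,2],95);top=(l==i)&(P[...,2]>.16)
            print(n,st[i],ce[i].round(1),'z95',z.round(3),ray(m,*ce[i],.175).round(4), np.median(P[top],0).round(4) if top.any() else '', top.sum())
# high points
hi=(P[...,2]>.16)&(P[...,2]<.2)&box
N,l,st,ce=cv2.connectedComponentsWithStats(hi.astype(np.uint8))
for i in range(1,N): print('hi',st[i],ce[i].round(1),P[l==i].mean(0).round(4),p[l==i].mean(0).round())
# wood disc
k=(H>5)&(H<20)&(S>80)&(P[...,2]<.03)
b2=box.copy();k1=(k&box).astype(np.uint8);cs,_=cv2.findContours(k1,cv2.RETR_EXTERNAL,cv2.CHAIN_APPROX_NONE);cc=max(cs,key=cv2.contourArea)
hull=cv2.convexHull(cc);W=np.array([ray(m,*x[0],.015)[:2] for x in hull])
A=np.c_[2*W,np.ones(len(W))];s=np.linalg.lstsq(A,(W**2).sum(1),rcond=None)[0];print('stand',s[:2],np.sqrt(s[2]+s[0]**2+s[1]**2))
b=np.zeros(d.shape,bool);b[180:230,152:202]=1
k1=((H>3)&(H<20)&(S>80)&b).astype(np.uint8);cs,_=cv2.findContours(k1,cv2.RETR_EXTERNAL,cv2.CHAIN_APPROX_NONE);cc=max(cs,key=cv2.contourArea)
W=np.array([ray(m,*x[0],.006)[:2] for x in cc]);print('coaster',W.min(0),W.max(0),(W.min(0)+W.max(0))/2)
E
```

```text
blue [280 197  15  16 174] [286.5 204.7] z95 0.178 [ 0.5356 -0.1444  0.175 ] [ 0.5385 -0.1498  0.1748] 79
red [231 164  15  16 178] [238.6 171.7] z95 0.178 [0.6388 0.0132 0.175 ] [0.6479 0.0155 0.1751] 77
yel [272 157  16  16 193] [279.  164.4] z95 0.178 [ 0.6664 -0.1175  0.175 ] [ 0.6771 -0.1208  0.1748] 76
orange [277 181   4   4  11] [278.4 182.6] z95 0.189 [ 0.6065 -0.1167  0.175 ] [ 0.604  -0.1151  0.1854] 11
orange [246 187   4   4  12] [247.8 188.3] z95 0.189 [ 0.5853 -0.0182  0.175 ] [ 0.585  -0.0191  0.1863] 12
hi [276 156  10  11  80] [280.3 161.1] [ 0.6774 -0.1218  0.1744] [155. 132.  49.]
hi [233 164  10  11  79] [237.7 168.9] [0.6481 0.0162 0.1746] [123.  23.  21.]
hi [276 181   5   6  23] [278.1 183.2] [ 0.6038 -0.1155  0.1817] [124.  58.  28.]
hi [246 186   5   6  23] [247.9 188.8] [ 0.583  -0.0189  0.182 ] [126.  58.  27.]
hi [284 199  10  10  78] [288.5 203.5] [ 0.5396 -0.1507  0.1749] [ 22.  49. 119.]
hi [241 207  10  10  78] [245.4 211.3] [ 0.5108 -0.0129  0.1752] [146. 150. 143.]
stand [ 0.59232435 -0.0385548 ] 0.13811677879521547
coaster [0.47774047 0.17992148] [0.60318179 0.30550617] [0.54046113 0.24271383]
```

View pics/crop0.png

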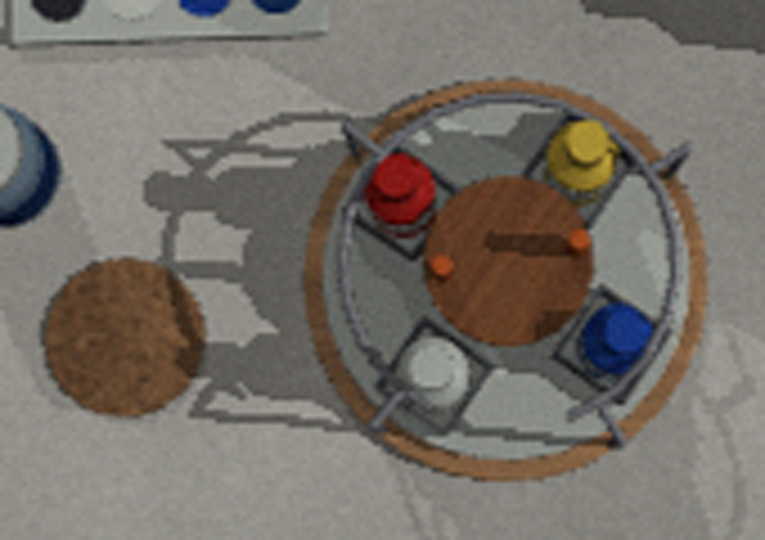

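Run:
```python
from h import *
m=np.load('top0.npz');A=np.array([.5938,-.0672])
for n,cx,cy,z in [('endR',575,413,.133),('endL',375,358,.133),('endL2',405,395,.133),('jR',603,405,.133),('footL',375,428,.015),('footR',620,442,.015),('fbL',345,125,.015),('fbR',683,150,.015),('fbL',345,125,.133),('fbR',683,150,.133)]:
    w=ray(m,150+cx/4.5,130+cy/4.5,z)[:2]-A;print(n,np.linalg.norm(w).round(3),np.degrees(np.arctan2(w[1],w[0])).round(1))
for n,w in dict(b=(.5396,-.1507),r=(.6481,.0162),y=(.6774,-.1218),w=(.5108,-.0129),p1=(.6038,-.1155),p2=(.583,-.0189)).items():
    w=np.array(w)-A;print(n,np.linalg.norm(w).round(4),np.degrees(np.arctan2(w[1],w[0])).round(1))
p=m['p'][185:235,215:305,::-1];cv2.imwrite('pics/crop1.png',cv2.resize(p,None,fx=8,fy=8,interpolation=cv2.INTER_CUBIC))
s=np.load('scene0.npz')['p'][140:260,180:330,::-1];cv2.imwrite('pics/crop2.png',cv2.resize(s,None,fx=5,fy=5,interpolation=cv2.INTER_CUBIC))
```

```text
endR 0.124 -154.9
endL 0.122 128.4
endL2 0.126 144.6
jR 0.129 -145.4
footL 0.161 141.2
footR 0.163 -143.7
fbL 0.18 47.6
fbR 0.18 -53.1
fbL 0.158 51.6
fbR 0.155 -56.5
b 0.0995 -123.0
r 0.0995 56.9
y 0.0999 -33.1
w 0.0992 146.8
p1 0.0493 -78.3
p2 0.0495 102.6
```

View pics/crop1.png

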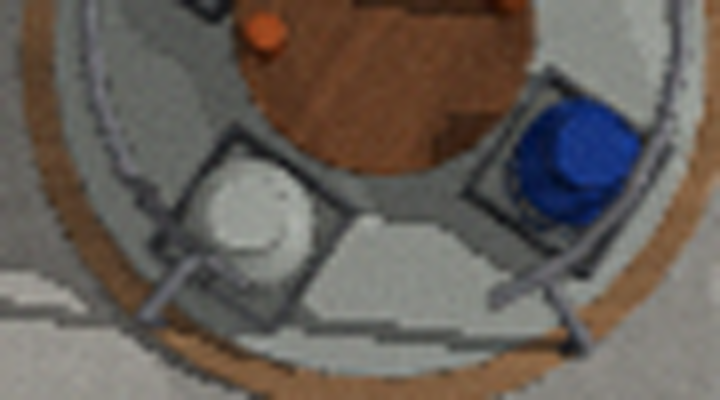

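View pics/crop2.png

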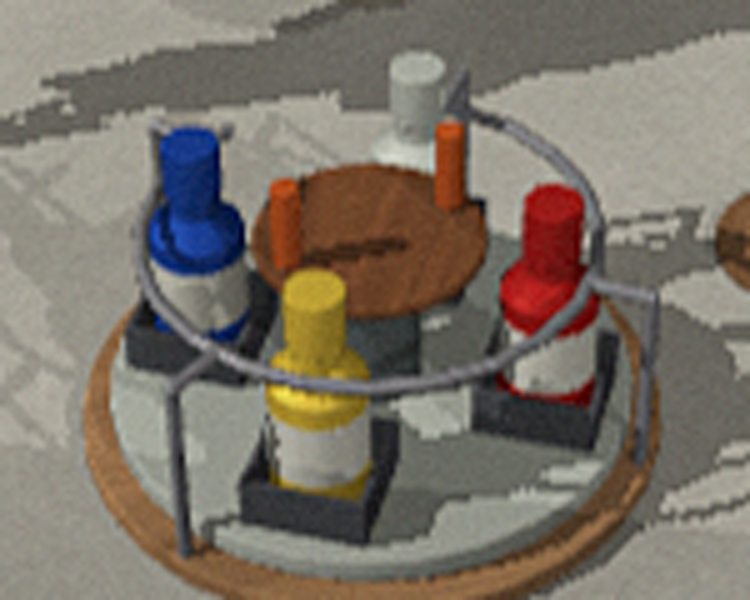

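Axis is about (0.594, -0.067) and the opening direction about 178.5°. Blue is at -123°, so it needs a turn of about -58.5°. I'll cage peg_a (0.604, -0.116) between the jaws, with the jaw axis tangential, and swing it round.

```bash
python3 -m creep '[[[0,0,8],[0,0,30],-0.3],[[0,0,18],[50,50,40],-0.3],[[0,0,28],[90,90,40],-0.3],[[0,0,38],[130,130,40],-0.3],[[0,0,48],[175,175,40],-0.3],[[0,0,58],[220,220,40],-0.3],[[0,0,68],[265,265,40],-0.3],[[0,0,78.7],[310,310,40],-0.3],[[0,0,78.7],[350,350,40],-0.3],[[0,0,78.7],[390,391,40],-0.3],[[0,0,78.7],[390,391,40],-0.3],[[0,0,78.7],[390,391,40],-0.3]]'
python3 - <<'E'
from plant import robot
import cv2,numpy as np
s=robot.sense();print(s['clock'],s['q'],s['tcp_pos'],s['ee_rot'],s['grip_width'])
p,d=robot.camera('wrist');cv2.imwrite('pics/w1.png',p[:,:,::-1])
p,d=robot.camera('scene');cv2.imwrite('pics/s1.png',p[:,:,::-1])
E
```

```text
clock: 1.6
tcp_pos: [0.6038, -0.1158, 0.2709]
ee_rot: [[0.98, 0.201, -0.001], [0.201, -0.98, 0.0], [-0.001, -0.0, -1.0]]
ft_force: [0.4, -0.4, 0.5]
grip_width: 0.0297
1.6 [-3.81651641e-01  4.77204314e-01  1.02526233e+00 -3.35630977e-04
  1.64011782e+00 -5.84437376e-01] [ 0.60376085 -0.11579025  0.2708884 ] [[ 9.79513455e-01  2.01376014e-01 -1.04516166e-03]
 [ 2.01376184e-01 -9.79513976e-01  5.86708797e-05]
 [-1.01193555e-03 -2.67939583e-04 -9.99999452e-01]] 0.029708255742340307
```

View pics/w1.png

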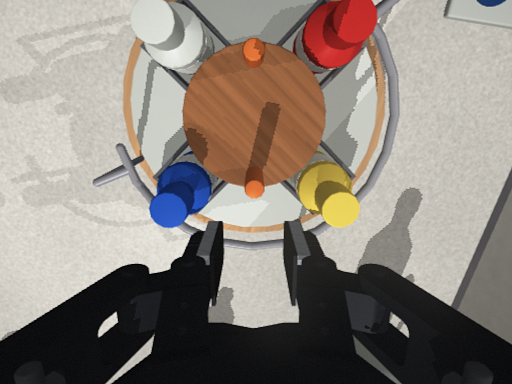

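View pics/s1.png

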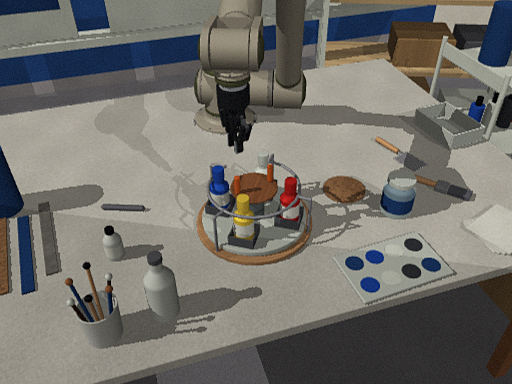

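Run:
```python
from plant import robot
from h import *
for n in('wrist','scene'):
    m=robot.camera_model(n);print(n,-np.array(m['R']).T@m['t'])
    for X in [(.604,-.116,.271),(.604,-.116,.185),(.5396,-.1507,.175)]: print(proj(m,np.array(X)))
    if n=='wrist': print(ray(m,254,185,.185),ray(m,254,48,.185),ray(m,168,208,.175),ray(m,155,20,.175))
```

```text
wrist [ 0.59082507 -0.04986669  0.41425568]
(np.float64(252.50916661316018), np.float64(235.3549213288986))
(np.float64(252.7518676446677), np.float64(187.07424450864522))
(np.float64(167.21202598925237), np.float64(208.33586783568273))
[ 0.60460666 -0.11418157  0.185     ] [ 0.5850228 -0.0188221  0.185    ] [ 0.5401947  -0.15028009  0.175     ] [ 0.51351227 -0.01359691  0.175     ]
scene [ 1.55604511 -0.35849783  0.93980704]
(np.float64(235.4117805795196), np.float64(149.80292758253503))
(np.float64(236.57400912746067), np.float64(177.2793114354497))
(np.float64(217.77597056655765), np.float64(168.80188098008028))
```

```bash
python3 -m creep '[[[0,0,0],[0,0,-40],-0.3],[[0,0,0],[0,0,-70],-0.3],[[0,0,0],[0,0,-70],-0.3]]'
python3 - <<'E'
from plant import robot
import cv2
p,d=robot.camera('wrist');cv2.imwrite('pics/w2.png',p[:,:,::-1])
E
```

```text
clock: 2.08
tcp_pos: [0.6027, -0.1164, 0.1998]
ee_rot: [[0.98, 0.199, -0.004], [0.199, -0.98, 0.002], [-0.004, -0.002, -1.0]]
ft_force: [0.2, -0.7, 0.8]
grip_width: 0.0302
```

View pics/w2.png

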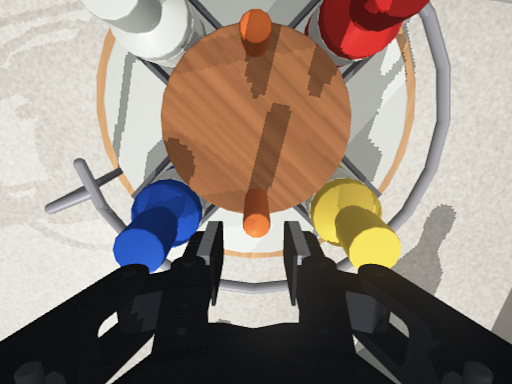

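```bash
python3 -m creep '[[[0,0,0],[0,4,-15],-0.3],[[0,0,0],[0,5,-39],-0.3],[[0,0,0],[0,5,-39],-0.45],[[0,0,0],[0,5,-39],-0.45]]'
python3 - <<'E'
from plant import robot
import cv2
p,d=robot.camera('wrist');cv2.imwrite('pics/w3.png',p[:,:,::-1])
p,d=robot.camera('scene');cv2.imwrite('pics/s3.png',cv2.resize(p[60:260,130:330,::-1],None,fx=3,fy=3))
E
```

```text
clock: 2.62
tcp_pos: [0.6045, -0.1108, 0.1634]
ee_rot: [[0.98, 0.201, 0.002], [0.201, -0.98, -0.001], [0.002, 0.001, -1.0]]
ft_force: [-0.1, -0.5, 1.1]
grip_width: 0.0232
```

View pics/w3.png

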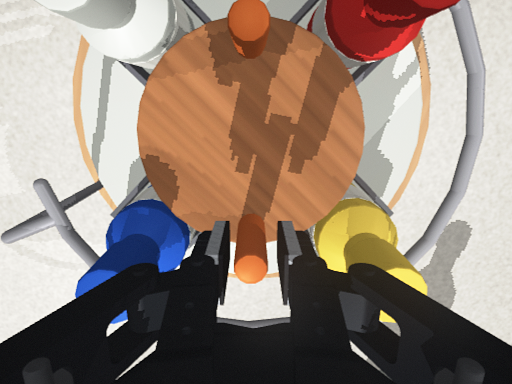

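View pics/s3.png

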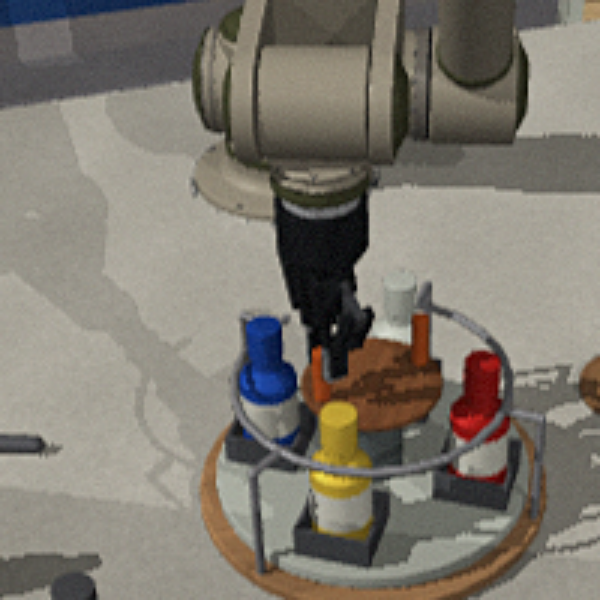

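```bash
python3 -m creep '[[[0,0,-3],[-2.3,-0.4,0],-0.45],[[0,0,-8],[-6.2,-1,0],-0.45],[[0,0,-14],[-10.9,-1.1,0],-0.45],[[0,0,-20],[-15.6,-0.7,0],-0.45],[[0,0,-26],[-20.3,0.1,0],-0.45],[[0,0,-32],[-24.8,1.4,0],-0.45],[[0,0,-38],[-29.2,3.2,0],-0.45],[[0,0,-44],[-33.3,5.4,0],-0.45],[[0,0,-50],[-37.2,8.1,0],-0.45],[[0,0,-55],[-40.2,10.6,0],-0.45],[[0,0,-59],[-42.5,12.8,0],-0.45],[[0,0,-59],[-42.5,12.8,0],-0.45]]'
python3 - <<'E'
from plant import robot
from h import *
p,d=robot.camera('wrist');cv2.imwrite('pics/w4.png',p[:,:,::-1])
p,d=robot.camera('top');cv2.imwrite('pics/t4.png',cv2.resize(p[130:250,150:320,::-1],None,fx=4.5,fy=4.5))
m=robot.camera_model('top');P=pts(m,d)
A=np.array([.594,-.067])
h=cv2.cvtColor(p,cv2.COLOR_RGB2HSV);H,S,V=[h[...,i].astype(int) for i in range(3)]
hi=(P[...,2]>.168)&(P[...,2]<.18)&(np.hypot(P[...,0]-A[0],P[...,1]-A[1])<.125)&(S>120)
N,l,st,ce=cv2.connectedComponentsWithStats(hi.astype(np.uint8))
for i in range(1,N):
    if st[i,4]>15:
        w=P[l==i].mean(0)[:2];print(st[i,4],w.round(4),np.degrees(np.arctan2(*(w-A)[::-1])).round(1),p[l==i].mean(0).round())
E
```

```text
clock: 4.22
tcp_pos: [0.5618, -0.0979, 0.1631]
ee_rot: [[0.677, -0.736, 0.001], [-0.736, -0.677, -0.0], [0.001, -0.001, -1.0]]
ft_force: [-0.6, -0.8, -0.1]
grip_width: 0.0235
76 [ 0.6941 -0.0655] 0.8 [124.  24.  23.]
```

View pics/w4.png

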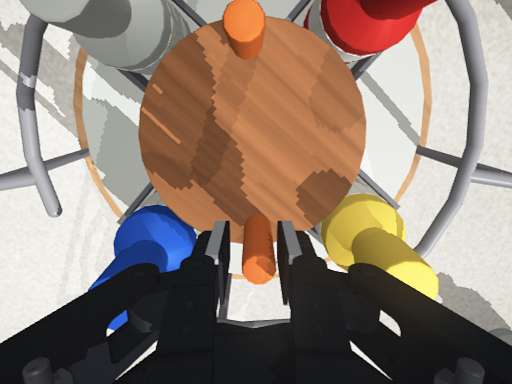

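View pics/t4.png

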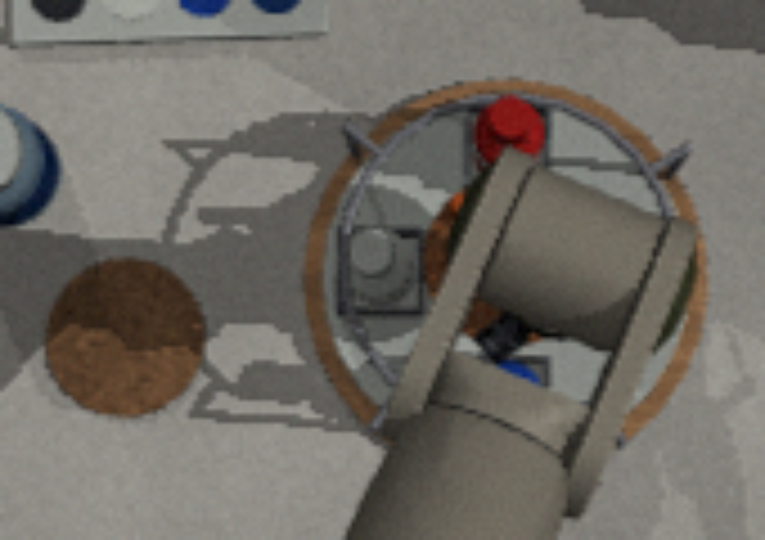

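Red is now at 0.8°, so blue is about 2° from the middle of the opening. Next I'll lift off the peg and hover over the blue cap with the jaws tangential.

```bash
python3 -m creep '[[[0,0,0],[0,0,20],-0.3],[[0,0,0],[0,0,60],-0.2],[[0,0,-8],[-10,5,98],0],[[0,0,-18],[-30,12,98],0.3],[[0,0,-28],[-50,22,98],0.3],[[0,0,-38],[-67,30,98],0.3],[[0,0,-43],[-67,30,98],0.3],[[0,0,-43],[-67,30,98],0.3],[[0,0,-43],[-67,30,98],0.3]]'
python3 - <<'E'
from plant import robot
from h import *
m=robot.camera_model('wrist');p,d=robot.camera('wrist');cv2.imwrite('pics/w5.png',p[:,:,::-1])
P=pts(m,d);A=np.array([.594,-.067])
h=cv2.cvtColor(p,cv2.COLOR_RGB2HSV);H,S,V=[h[...,i].astype(int) for i in range(3)]
for n,k in dict(blue=(H>105)&(H<130)&(S>130)).items():
  hi=k&(P[...,2]>.168)&(P[...,2]<.182);w=P[hi];print(n,hi.sum(),w.mean(0).round(4),w.min(0),w.max(0), np.argwhere(hi).mean(0))
  w=(w.min(0)+w.max(0))[:2]/2;print(w,np.degrees(np.arctan2(*(w-A)[::-1])))
o=(H>=4)&(H<14)&(S>190)&(P[...,2]>.178)&(P[...,2]<.192)
N,l,st,ce=cv2.connectedComponentsWithStats(o.astype(np.uint8))
for i in range(1,N):
  if st[i,4]>50: print('peg',P[l==i].mean(0))
E
```

```text
clock: 5.45
tcp_pos: [0.4947, -0.068, 0.2604]
ee_rot: [[-0.005, -1.0, 0.0], [-1.0, 0.005, -0.0], [0.0, -0.0, -1.0]]
ft_force: [-0.7, 0.3, 0.5]
grip_width: 0.0556
blue 1262 [ 0.4966 -0.0696  0.1751] [ 0.48057076 -0.0852531   0.16823539] [ 0.51101055 -0.05430017  0.17752133] [187.67194929 254.81695721]
[ 0.49579065 -0.06977664] -178.38052795224473
peg [ 0.62239745 -0.03242833  0.18158272]
peg [ 0.56268518 -0.10040133  0.18441607]
```

View pics/w5.png

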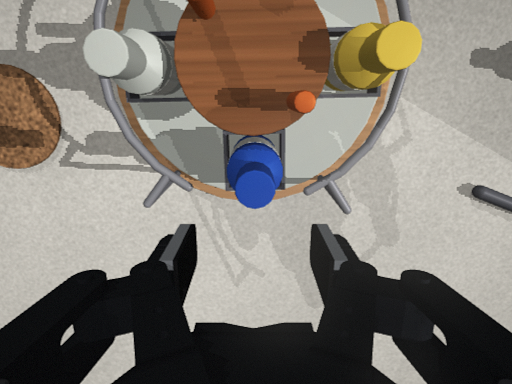

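Run:
```python
from plant import robot
from h import *
m=robot.camera_model('wrist');A=np.array([.594,-.0675])
for u,v in((190,187),(308,190)):
    w=ray(m,u,v,.135)[:2];print(w,np.linalg.norm(w-A),np.degrees(np.arctan2(*(w-A)[::-1])))
```

```text
[ 0.48574544 -0.01160489] 0.12183313553169317 152.69132360170573
[ 0.48239878 -0.11783071] 0.12242553594612707 -155.72523841271777
```

```bash
python3 -m creep '[[[0,0,0],[1.5,-1.5,-40],0.3],[[0,0,0],[1.5,-1.5,-80],0.3],[[0,0,0],[1.5,-1.5,-105],0.3],[[0,0,0],[1.5,-1.5,-117],0.3],[[0,0,0],[1.5,-1.5,-117],0.3],[[0,0,0],[1.5,-1.5,-117],-0.1],[[0,0,0],[1.5,-1.5,-117],-0.6],[[0,0,0],[1.5,-1.5,-117],-0.6],[[0,0,0],[1.5,-1.5,-117],-0.6],[[0,0,0],[1.5,-1.5,-117],-0.6]]' 50
python3 - <<'E'
from plant import robot
from h import *
p,d=robot.camera('wrist');cv2.imwrite('pics/w6.png',p[:,:,::-1])
p,d=robot.camera('scene');cv2.imwrite('pics/s6.png',cv2.resize(p[60:260,130:330,::-1],None,fx=3,fy=3))
E
```

```text
clock: 6.75
tcp_pos: [0.4967, -0.0695, 0.1445]
ee_rot: [[-0.007, -1.0, 0.002], [-1.0, 0.007, -0.001], [0.001, -0.002, -1.0]]
ft_force: [-0.6, 1.1, 6.2]
grip_width: 0.0305
```

View pics/w6.png

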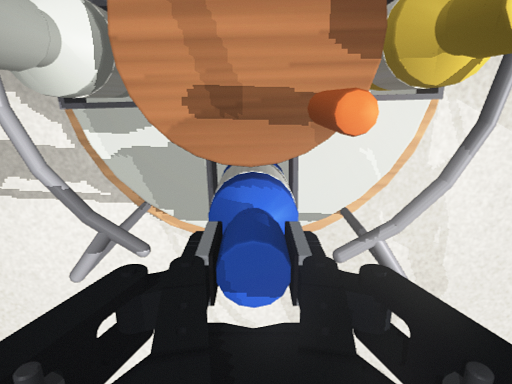

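View pics/s6.png

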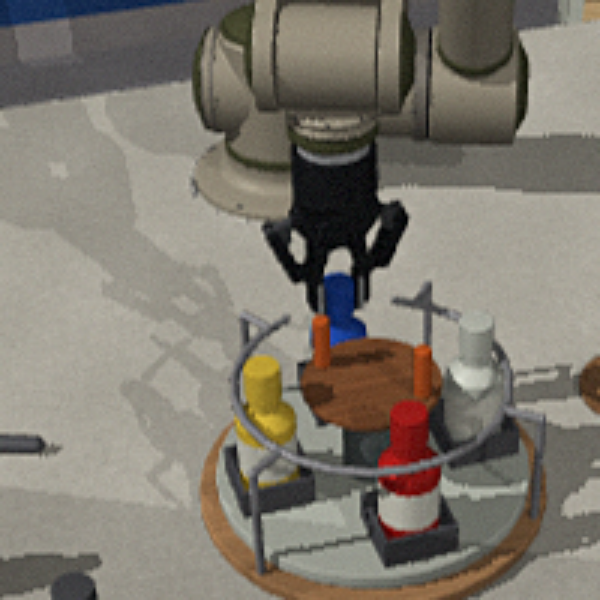

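```bash
python3 -m creep '[[[0,0,0],[0,0,8],-0.6],[[0,0,0],[0,0,25],-0.6],[[0,0,0],[0,0,50],-0.6],[[0,0,0],[0,0,80],-0.6],[[0,0,0],[0,0,110],-0.6],[[0,0,0],[0,0,140],-0.6],[[0,0,0],[0,0,160],-0.6],[[0,0,0],[0,0,165],-0.6],[[0,0,0],[0,0,165],-0.6]]'
python3 - <<'E'
from plant import robot
from h import *
p,d=robot.camera('scene');cv2.imwrite('pics/s7.png',cv2.resize(p[40:240,130:330,::-1],None,fx=3,fy=3))
print(robot.sense()['q'])
E
```

```text
clock: 7.98
tcp_pos: [0.4959, -0.0692, 0.3079]
ee_rot: [[-0.007, -1.0, -0.001], [-1.0, 0.007, 0.0], [-0.0, 0.001, -1.0]]
ft_force: [0.3, -0.0, -0.9]
grip_width: 0.0306
[-3.75652460e-01  2.47540010e-01  1.27455408e+00  5.01859837e-07
  1.62099659e+00  1.20203390e+00]
```

View pics/s7.png

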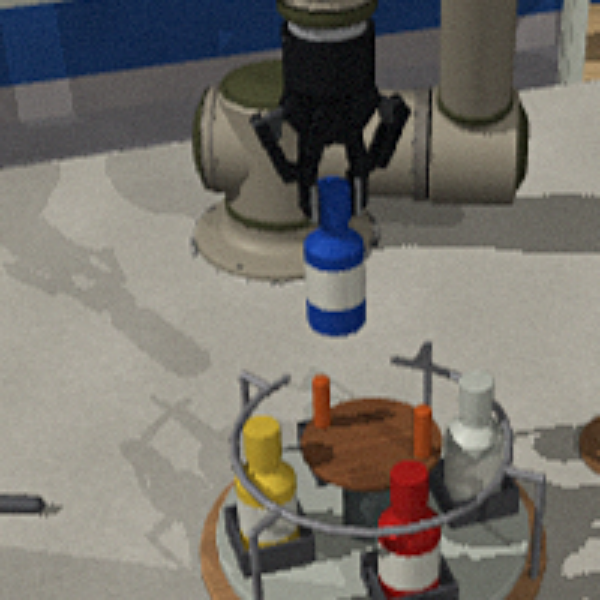

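The bottle hangs upright, clear of the hoop. Now across to the coaster.

```bash
python3 -m creep '[[[0,0,0],[2,12,0],-0.6],[[0,0,0],[6,42,0],-0.6],[[0,0,0],[11,80,0],-0.6],[[0,0,0],[17,120,0],-0.6],[[0,0,0],[22,160,0],-0.6],[[0,0,0],[28,200,0],-0.6],[[0,0,0],[34,240,0],-0.6],[[0,0,0],[39,278,0],-0.6],[[0,0,0],[43,303,0],-0.6],[[0,0,0],[44,312,0],-0.6],[[0,0,0],[44,312,0],-0.6],[[0,0,0],[44,312,0],-0.6]]'
python3 -m creep '[[[0,0,0],[0,0,-20],-0.6],[[0,0,0],[0,0,-60],-0.6],[[0,0,0],[0,0,-100],-0.6],[[0,0,0],[0,0,-130],-0.6],[[0,0,0],[0,0,-150],-0.6],[[0,0,0],[0,0,-160],-0.6],[[0,0,0],[0,0,-160],-0.6],[[0,0,0],[0,0,-160],-0.6]]'
python3 - <<'E'
from plant import robot
from h import *
p,d=robot.camera('scene');cv2.imwrite('pics/s8.png',cv2.resize(p[60:240,250:450,::-1],None,fx=3,fy=3))
p,d=robot.camera('wrist');cv2.imwrite('pics/w8.png',p[:,:,::-1])
print(robot.sense()['q'])
E
```

```text
clock: 9.52
tcp_pos: [0.54, 0.2419, 0.3084]
ee_rot: [[-0.008, -1.0, -0.0], [-1.0, 0.008, -0.0], [0.0, 0.0, -1.0]]
ft_force: [0.0, -0.1, -1.8]
grip_width: 0.0305
clock: 10.52
tcp_pos: [0.5405, 0.2426, 0.1493]
ee_rot: [[-0.007, -1.0, 0.002], [-1.0, 0.007, 0.0], [-0.0, -0.002, -1.0]]
ft_force: [-0.5, 0.1, -0.8]
grip_width: 0.0307
[2.22450250e-01 5.21066316e-01 1.30800830e+00 1.51280762e-05
 1.31085993e+00 1.80016903e+00]
```

View pics/s8.png

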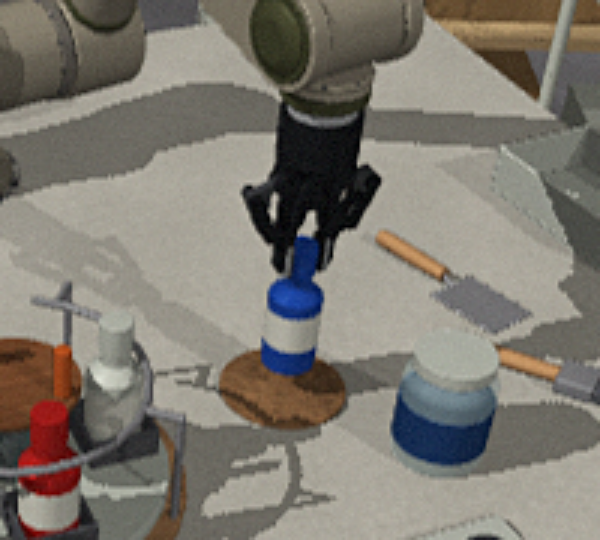

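View pics/w8.png

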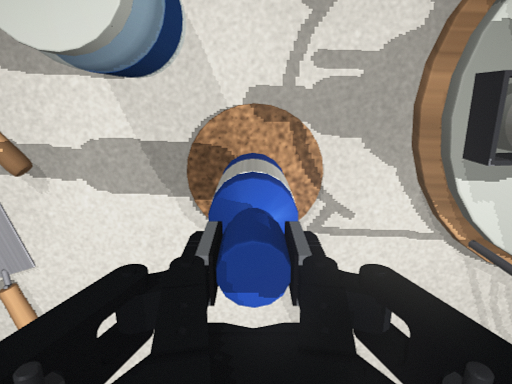

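```bash
python3 -m creep '[[[0,0,0],[0,0,-12],-0.6],[[0,0,0],[0,0,-22],-0.6],[[0,0,0],[0,0,-27],-0.6],[[0,0,0],[0,0,-29],-0.6],[[0,0,0],[0,0,-30],-0.6],[[0,0,0],[0,0,-30],-0.6],[[0,0,0],[0,0,-30],-0.6]]'
python3 -m creep '[[[0,0,0],[0,0,-1],-0.6],[[0,0,0],[0,0,-2],-0.6],[[0,0,0],[0,0,-2],-0.6],[[0,0,0],[0,0,-2],-0.6]]'
python3 - <<'E'
from plant import robot
from h import *
p,d=robot.camera('scene');cv2.imwrite('pics/s9.png',cv2.resize(p[60:240,250:450,::-1],None,fx=3,fy=3))
E
```

```text
clock: 11.5
tcp_pos: [0.5402, 0.2427, 0.1186]
ee_rot: [[-0.007, -1.0, 0.0], [-1.0, 0.007, 0.0], [-0.0, -0.0, -1.0]]
ft_force: [-0.3, 0.7, -1.1]
grip_width: 0.0308
clock: 12.0
tcp_pos: [0.5404, 0.2428, 0.1176]
ee_rot: [[-0.007, -1.0, 0.002], [-1.0, 0.007, 0.0], [-0.0, -0.002, -1.0]]
ft_force: [-1.9, -0.6, 6.8]
grip_width: 0.0305
```

View pics/s9.png

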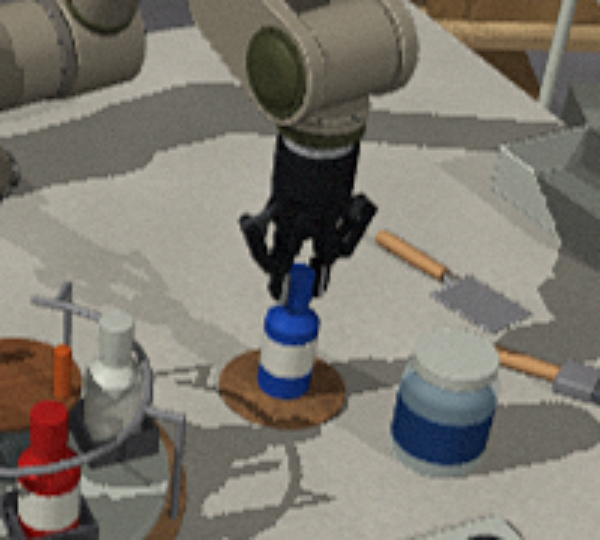

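The force jumped from -1 to +6.8 N, so the bottle is on the cork. I'll open the jaws and rise straight up.

```bash
python3 -m creep '[[[0,0,0],[0,0,0],-0.15],[[0,0,0],[0,0,0],0],[[0,0,0],[0,0,0],0.3],[[0,0,0],[0,0,0],0.3],[[0,0,0],[0,0,15],0.3],[[0,0,0],[0,0,40],0.3],[[0,0,0],[0,0,80],0.3],[[0,0,0],[0,0,120],0.3],[[0,0,0],[-20,0,150],0.3],[[0,0,0],[-60,0,150],0.3],[[0,0,0],[-100,0,150],0.3],[[0,0,0],[-140,0,150],0.3]]'
python3 -m creep '[[[0,0,0],[-40,-20,0],0.3],[[0,0,0],[-40,-20,0],0.3],[[0,0,0],[-40,-20,0],0.3],[[0,0,0],[-40,-20,0],0.3]]'
python3 - <<'E'
from plant import robot
from h import *
p,d=robot.camera('scene');cv2.imwrite('pics/s10.png',p[:,:,::-1])
p,d=robot.camera('top');cv2.imwrite('pics/t10.png',cv2.resize(p[100:260,110:330,::-1],None,fx=3.5,fy=3.5))
m=robot.camera_model('top');P=pts(m,d);S=cv2.cvtColor(p,cv2.COLOR_RGB2HSV)
k=(S[...,0]>105)&(S[...,0]<130)&(S[...,1]>130)&(P[...,2]>.14)&(P[...,2]<.155)
print('blue cap',k.sum(),P[k].mean(0))
E
```

```text
clock: 13.55
tcp_pos: [0.3987, 0.2426, 0.2674]
ee_rot: [[-0.007, -1.0, 0.001], [-1.0, 0.007, 0.0], [-0.0, -0.001, -1.0]]
ft_force: [-0.6, 0.2, 0.1]
grip_width: 0.0554
clock: 14.05
tcp_pos: [0.3609, 0.2229, 0.2665]
ee_rot: [[-0.007, -1.0, 0.0], [-1.0, 0.007, 0.0], [-0.0, -0.0, -1.0]]
ft_force: [0.2, 0.7, 0.3]
grip_width: 0.0555
blue cap 153 [ 0.44326312 -0.23246122  0.14749669]
```

View pics/s10.png

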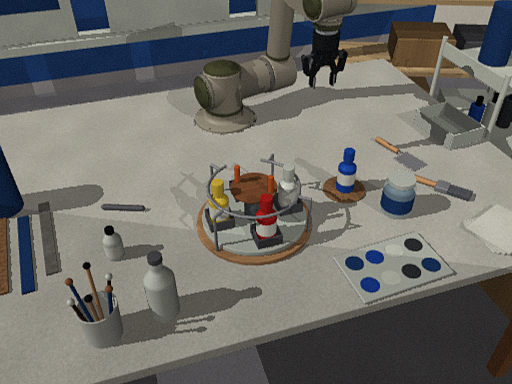

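View pics/t10.png

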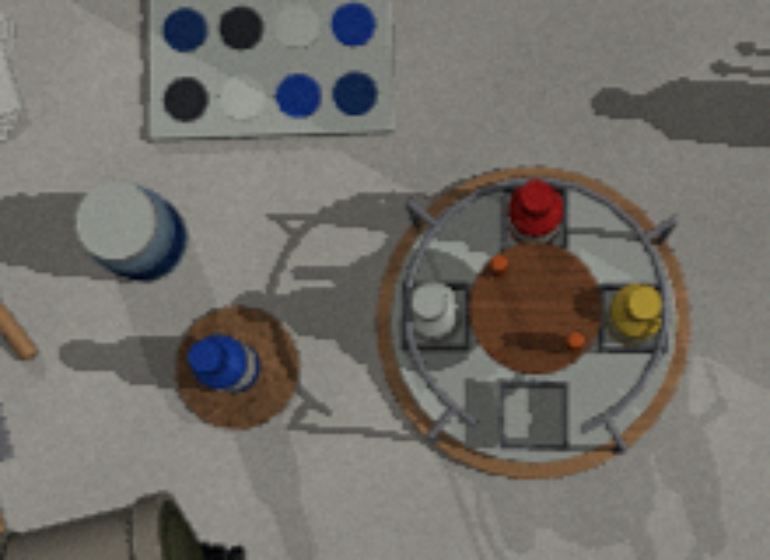

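The blue bottle stands on the coaster (at 238,365 in the crop), and the other three are seated. My cap average also picked up the blue roll on the right of the table, so I'll repeat it limited to the coaster area and then hand in.

Run:
```python
from plant import robot
from h import *
p,d=robot.camera('top');m=robot.camera_model('top');P=pts(m,d)
k=(P[...,2]>.135)&(P[...,2]<.16)&(np.hypot(P[...,0]-.5405,P[...,1]-.2427)<.07)
print('blue cap',k.sum(),P[k].mean(0))
c=P[k].mean(0)
if np.hypot(c[0]-.5405,c[1]-.2427)<.015 and k.sum()>50: robot.finish_job();print('done')
```

```text
blue cap 79 [0.538483   0.24183768 0.14726063]
the job is handed in; nothing more can be done
done
```

The blue bottle is standing upright on the cork coaster, released, and the job is handed in after about 14 s of the 64 s allowed. The hand-in gives no verdict.

- **Turning:** I caged one orange peg loosely between the jaws and swung the carousel about 58°. That put the blue bottle roughly 5 mm from the middle of the hoop's opening, against a 20 mm limit.
- **Moving:** I gripped the blue cap, lifted it straight out through the gap and lowered it until the force reading showed it was on the cork. Then I opened the jaws and backed away.
- **Last checks:** The blue cap was about 2 mm from the coaster's centre at z = 0.147 m (0.148 m expected for an upright bottle). The pictures showed the red, yellow and white bottles upright in their bays, the jar and varnish where they were, and the arm clear of everything.
- **One check that went wrong:** My first measurement of the cap mixed in the blue roll on the right of the table. I repeated it on the coaster area only, which gave the figures above.

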